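# Raise a telescoping panel stand until its lock clicks

### The arm

A 7-joint arm with a two-finger parallel gripper is mounted at the origin on the work surface. World frame = base frame: x ahead of the robot, y to its left, z up, the work surface at z = 0. Lengths are in m, angles in rad, forces in N, time in s.
With the tool pointing down it reaches from about 0.425 to 0.95 m from the base axis. Payload 4.7 kg.
Tool frame: the origin (TCP) lies between the finger pads; the fingertips stand 25 mm ahead of it and the grasp point (between the pads) lies 6 mm ahead of it; z points along the fingers, y is the line along which they close (so a half turn about z gives the same grasp; the last joint's range is limited). The gripper opens to 85 mm and grips with 20 to 120 N. Pads are 22 mm wide; open, the fingers measure 114 mm over their backs; the gripper's body (76 mm by 85 mm) begins 54 mm behind the grasp point. The pads swing forward as they close: fully open they stand 13 mm farther back than shut.
Start: joints at [-1.267, 0.469, -0.049, 1.532, 0.024, 1.141, -0.082], TCP at [0.22, 0.638, 0.256] pointing down, gripper open.
Joint ranges: [-2.59, 2.59], [-0.33, 1.99], [-1.39, 1.29], [0.1, 2.45], [-1.04, 4.18], [0.21, 1.99], [-2.66, 2.66]. Speed limits (rad/s): [2.57, 2.57, 3.14, 3.14, 3.14, 3.14, 3.14].

### API

Orientations are given as a 3x3 rotation matrix whose columns are the frame's x, y, z axes.
In Python, from rig import * gives the robot as it stands. Calls block until the motion is done:
- movep(position, orientation): joint-space move of the TCP to a pose.
- move_l(position, attitude=None, feed=0.15, until_force=None): straight line of the TCP; attitude=None keeps the orientation; feed is the mean speed in m/s. With until_force (N) it stops when the force on the tool has changed by that much, and returns True; else False.
- move_joints(angles): joint-space move.
- command_gripper(opening, newtons=None): finger opening in m; newtons is the grip in N (None keeps the last); returns when the fingers have stopped.
- sleep(seconds).
- inverse_kinematics(position, orientation): joint angles nearest the present ones, or None.
- sense(): the state.
- camera(name): name is "scene" or "top"; returns (picture, depth): 420x560x3 uint8, red, green, blue; 420x560 float32, m along the optical axis (not along the pixel's ray), 0 where there is no reading.
- camera_params(name): a dict with "K" (3x3 intrinsics, pixels), "dist" ([k1, k2, p1, p2, k3] as OpenCV has them; the pictures are not rectified), "position" and "rotation" of the camera in the world. Camera axes: x right, y down, z forward; pixel columns grow to the right and rows downward; lengths in m; the calibration is good to about 2 mm. A picture is of the moment at which its call begins. camera_params takes no time and is no camera call.
A pose or a line that the arm cannot do raises Unreachable and nothing moves.
- finish_job(): hands the job in; it is judged then, once.
The state is a dict: "time_s": time; "joint_pos": joint angles; "qd": joint speeds; "joint_efforts": joint torques, N m; "position": TCP position; "tcp_rot": TCP orientation; "wrist_force": force on the tool from outside, world axes, zero at the start; "ft_torque": the same for the moment, N m; "finger_gap": finger opening in m; "gripper_force": force on a finger pad.
Only numpy, scipy, OpenCV 4.12 (cv2) and the standard library are available. Lean on these libraries where they do the work, as an engineer would, in place of code of your own. Each camera call takes 0.05 s, during which the arm holds its last target. There are 200 camera calls.

### The job

Raise the low panel stand to match its twin: pull its rest bar up to the top of its travel, turn it counter-clockwise (seen from above) until the lock button clicks out through the window in the collar, and leave the stand locked at full height with nothing touching it. Turning past the click pushes the button back in and the rest drops when let go. Do not shift the loose things on the bench.

Things in the scene. Friction and masses are not known exactly. Their poses are not given: they have to be found in the camera images.
- stand: The low telescoping panel stand, fixed to the bench: dark disc foot 156 mm across, upright round column 72 mm across and 150 mm high, out of which a 24 mm steel rod rises with an aluminium rest bar across its top. Origin: centre of the foot's underside, z up along the column's axis.
- collar_mid (a point): On the axis of the low stand's column at the height of the window in its lock collar (the steel top 47 mm of the column), 127 mm above the bench. The window is about 19 mm wide and 24 high. It faces within 0.45 rad of this point's +x axis (the stand's +x); its exact direction differs from stand to stand and is not reported.
- rest_mid (a point): Centre of the low stand's rest bar, on the column's axis. Bar 26 mm wide (x), 130 long (y), 22 high (z), rubber ends rising 12 above it; underside 39 mm above the collar when fully lowered. Rod, bar and button (0.5 to 0.8 kg) slide and turn together. The button is inside the tube on this frame's +x side: it clicks out when this x points out of the window with the rod at the top of its travel.
- rest (a joint): Turn of the rest bar's x axis from the stand's +x axis, rad, counter-clockwise seen from above; range -1.3 to 1.2. It starts near -0.9 and must turn counter-clockwise by 0.3 to 1.4 rad to meet the window. Turning takes about 0.2 N m, less as the button enters the window; let go, the bar does not turn back.
- mast (a joint): Height of the rod above its lowest position, m: 0 fully lowered, 0.090 at the hard top stop, about 0.082 when hanging on the locked button, which then stops it being lowered further. Unlocked it sinks back under its own weight; pulling it up takes under 12 N.
- lock_button (a joint): How far the spring-loaded (3 to 5 N) lock button is out, m: about 0 while held in by the wall, 0.009 when clicked out (steel, 12 mm across, then 8 mm proud of the collar). Needs the rod within 6 mm of the top stop. Fully out within 0.08 rad of the window's middle; turning on against the bevelled side is clearly stiffer (0.5 to 1.5 N m) and 0.3 rad past the middle the button is back in.
- twin_mid (a point): Centre of the rest bar of the twin stand: the same stand, already raised and locked, fixed to the bench, bar centre 282 mm above the bench; its foot, column and 130 mm bar (along this point's y axis) are as on the low stand.
- sanding_block: Bystander: dark rubber sanding block, 125 x 68 x 36, lying flat (mm); origin under its centre.
- mixing_cup: Bystander: clear empty paint mixing cup, 90 across the rim, 115 high (mm); origin under its centre.
- tape_roll: Bystander: roll of masking tape, 104 across, 36 high, lying flat (mm); origin under its centre.
- paint_tin: Bystander: closed steel paint tin, 108 across, 130 high (mm); origin under its centre.
- gun_cup: Bystander: closed grey spray-gun cup with a conical lid, 100 across, 115 high (mm); origin under its centre.
- paint_spatula: Bystander: spatula, 200 long, lying flat (mm); origin under its middle.
- spray_gun: Bystander: metal spray gun lying on its side, about 170 x 140 x 47 (mm); origin under its body.

How it is judged:
At the end, for the whole second after the job is handed in: The low stand's rod is at least 78 mm up, its lock button stands out at least 5 mm through the collar's window, the rod is at rest and held by the button alone, the fingers clear of the stand (value of joint mast above 0.078 m and value of joint lock_button above 0.005 m and velocity of joint mast between -0.01 and 0.01 m/s and contact force between the fingers and stand below 0.1 N); the robot touches nothing.
It fails at once if A loose thing on the bench is shifted by more than 30 mm (distance of any of sanding_block, mixing_cup, tape_roll, paint_tin, gun_cup, paint_spatula, spray_gun from where it was at the start of the episode above 0.03 m).
It also fails if it takes over 48 s, if anything falls off the work surface, if the arm or the gripper's body presses on something with over 40 N, if the wrist force passes 120 N, or if a joint passes its speed limit or range.

## Working session

There is one attempt and no reset: what is moved stays moved. The work goes in short steps, each a Python script; the robot and the scene stay as the last script left them, time stands still between calls to the robot, and variables do not carry over. Pictures are saved under pics/ and viewed, at most 10 in all, crops included, and the job is handed in when it is done.

```bash
mkdir -p pics
python3 - <<'E'
from rig import *
import cv2,numpy as np
for n in("scene","top"):
    p,d=camera(n); cv2.imwrite(f"pics/{n}0.png",p[:,:,::-1]); np.save(f"pics/{n}0.npy",d)
    c=camera_params(n); print(n,c)
print(sense())
E
```

```text
scene {'K': array([[454.85442531,   0.        , 286.08365355],
       [  0.        , 454.85442531, 205.36877482],
       [  0.        ,   0.        ,   1.        ]]), 'dist': array([-0.15445026,  0.        ,  0.        ,  0.        ,  0.        ]), 'position': array([ 1.21039772, -0.45567393,  1.33736769]), 'rotation': array([[ 0.58227614,  0.66392905, -0.46920435],
       [ 0.81290864, -0.46724874,  0.3476466 ],
       [ 0.01157753, -0.58384659, -0.81178145]])}
top {'K': array([[518.04211764,   0.        , 294.14685939],
       [  0.        , 518.04211764, 209.73952132],
       [  0.        ,   0.        ,   1.        ]]), 'dist': array([-0.19723574,  0.        ,  0.        ,  0.        ,  0.        ]), 'position': array([2.25827345e-01, 4.24829382e-04, 1.74725451e+00]), 'rotation': array([[ 0.02582479, -0.97927958,  0.20085963],
       [-0.99966526, -0.02498297,  0.00672524],
       [-0.00156782, -0.20096607, -0.97959695]])}
{'time_s': 0.1, 'joint_pos': array([-1.26691189,  0.46941214, -0.04860351,  1.53353516,  0.02404933,
        1.14101084, -0.0823214 ]), 'qd': array([ 1.03812374e-03, -3.63956499e-03, -5.43880302e-05, -1.31383126e-03,
       -1.61609550e-03,  1.18523052e-03,  1.16225410e-04]), 'joint_efforts': array([ 5.15506690e-05, -5.11518395e+01, -4.74399759e-02, -2.38388622e+01,
        1.07053842e-02,  4.43501296e-03,  5.57279364e-06]), 'position': array([0.22032185, 0.63753777, 0.25534836]), 'tcp_rot': array([[-9.45134197e-01,  3.26681837e-01, -5.71942061e-04],
       [ 3.26682337e-01,  9.45132689e-01, -1.68861692e-03],
       [-1.10793394e-05, -1.78281297e-03, -9.99998411e-01]]), 'wrist_force': array([0.39755932, 0.30490719, 1.04695795]), 'ft_torque': array([-0.00073599, -0.02147244,  0.01067532]), 'gripper_force': 0.0, 'finger_gap': 0.08547050254594034}
```

View pics/scene0.png

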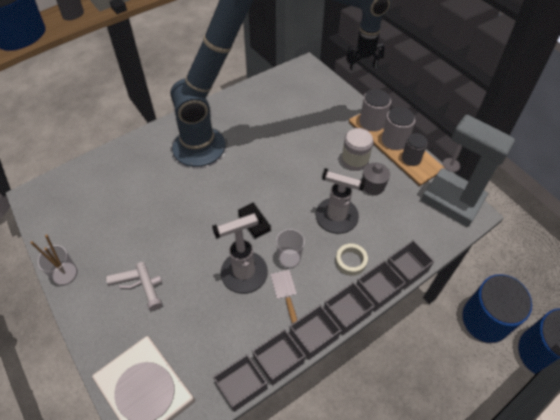

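View pics/top0.png

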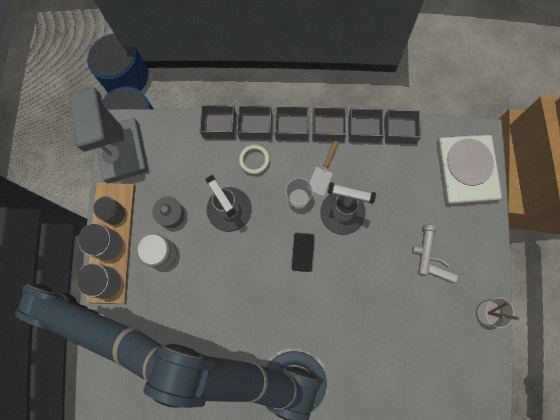

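The top view shows two stands, with bars at about (220,196) and (351,193). The scene view shows the same bars at (342,180) and (237,226), and the first looks like the lower one. I'll check this with depth and enlarge a crop.

```bash
cat > h.py <<'E'
import numpy as np,cv2
from rig import *
def cloud(n,d):
    c=camera_params(n);v,u=np.mgrid[:420,:560]
    r=cv2.undistortPoints(np.stack([u,v],-1).reshape(-1,1,2).astype(float),c["K"],c["dist"]).reshape(420,560,2)
    P=np.concatenate([r,np.ones((420,560,1))],-1)*d[...,None]
    W=P@c["rotation"].T+c["position"]; W[d==0]=np.nan
    return W
def barfit(W,c,zlo,zhi,rad=.1):
    m=(np.hypot(W[...,0]-c[0],W[...,1]-c[1])<rad)&(W[...,2]>zlo)&(W[...,2]<zhi)
    Q=W[m]; (cx,cy),s,a=cv2.minAreaRect((Q[:,:2]*1000).astype(np.float32))
    w,V=np.linalg.eigh(np.cov(Q[:,:2].T)); ax=V[:,1]
    return len(Q),(cx,cy),s,np.median(Q[:,2]),np.arctan2(ax[1],ax[0])
E
python3 - <<'E'
from h import *
for n,pts in(("top",[(220,196),(351,193)]),("scene",[(342,180),(237,226)])):
    p=cv2.imread(f"pics/{n}0.png");W=cloud(n,np.load(f"pics/{n}0.npy"))
    for u,v in pts:
        c=W[v,u];print(n,u,v,c.round(3),barfit(W,c,c[2]-.02,c[2]+.03))
        # foot
        m=(np.hypot(W[...,0]-c[0],W[...,1]-c[1])<.12)&(W[...,2]>.006)&(W[...,2]<.03)
        Q=W[m]; print(' foot',len(Q),cv2.minEnclosingCircle((Q[:,:2]*1000).astype(np.float32)),np.median(Q[:,2]))
p=cv2.imread("pics/scene0.png")[150:240,290:400];q=cv2.imread("pics/top0.png")[160:240,190:300]
cv2.imwrite("pics/c1.png",np.hstack([cv2.resize(p,(400,327),interpolation=2),cv2.resize(q,(400,327),interpolation=2)]))
E
```

```text
top 220 196 [0.577 0.238 0.216] (401, (581.7335205078125, 238.28521728515625), (141.640625, 28.002010345458984), np.float64(0.21209140086814338), np.float64(-2.5346771669842756))
 foot 1133 ((576.4356689453125, 238.00881958007812), 119.43031311035156) 0.013138483790612776
top 351 193 [ 0.577 -0.153  0.294] (484, (579.8834838867188, -153.61785888671875), (135.54151916503906, 28.968891143798828), np.float64(0.29354974193535865), np.float64(1.3589462337875762))
 foot 1052 ((577.6353149414062, -152.7560272216797), 119.78681182861328) 0.013328276712053944
scene 342 180 [0.578 0.234 0.206] (442, (579.356201171875, 237.35848999023438), (135.2833251953125, 33.613563537597656), np.float64(0.21104364395241104), np.float64(-2.5408817481511745))
 foot 928 ((578.7755737304688, 232.90394592285156), 119.60537719726562) 0.013962596337663502
scene 237 226 [ 0.586 -0.159  0.293] (597, (579.2044677734375, -154.35809326171875), (138.5625457763672, 31.37333869934082), np.float64(0.2932952250228589), np.float64(1.361312580749611))
 foot 1142 ((587.6227416992188, -160.2403106689453), 119.15350341796875) 0.01433168682781405
```

View pics/c1.png

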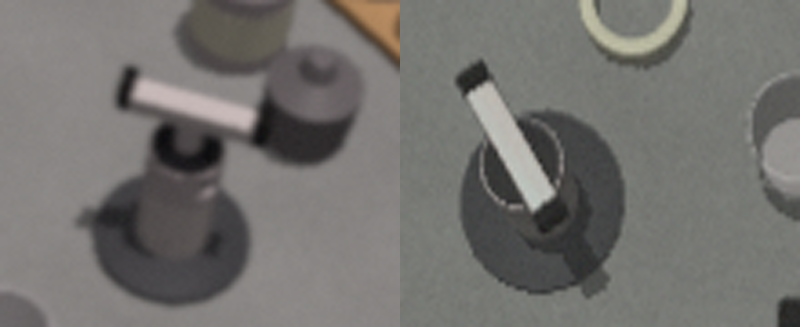

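The low stand is at about (0.580, 0.238) with its bar top at 0.211. The bar's long axis lies at 0.605 rad, so the bar's x axis is at about -0.966. I'll check IK over the turn.

```bash
cat >> h.py <<'E'
A0=-0.966; C=np.array([.580,.238])
def R(a):
    y=np.array([np.cos(a),np.sin(a),0]);z=np.array([0,0,-1.]);return np.column_stack([np.cross(y,z),y,z])
E
python3 - <<'E'
from h import *
for off in(0,np.pi):
  for z in(.206,.30):
    for t in(0,.7,1.45):
        q=inverse_kinematics([*C,z],R(A0+off+t));print(off,z,t,None if q is None else np.round(q,2))
print(np.round(inverse_kinematics([.22,.638,.34],sense()["tcp_rot"]),2))
E
```

```text
0 0.206 0 [-0.84  0.47  0.52  1.73 -0.27  1.01 -1.18]
0 0.206 0.7 [-0.78  0.46  0.44  1.73 -0.23  1.   -0.52]
0 0.206 1.45 [-0.67  0.44  0.28  1.72 -0.14  1.    0.15]
0 0.3 0 [-0.85  0.38  0.54  1.63 -0.21  1.19 -1.23]
0 0.3 0.7 [-0.79  0.37  0.45  1.62 -0.17  1.19 -0.57]
0 0.3 1.45 [-0.68  0.36  0.3   1.62 -0.11  1.18  0.13]
3.141592653589793 0.206 0 [-0.42  0.44 -0.05  1.71  0.03  1.    1.7 ]
3.141592653589793 0.206 0.7 [-0.32  0.44 -0.19  1.7   0.1   1.01  2.33]
3.141592653589793 0.206 1.45 [-1.18  0.67  1.11  1.75 -0.66  1.15 -2.52]
3.141592653589793 0.3 0 [-0.45  0.36 -0.01  1.6   0.    1.18  1.71]
3.141592653589793 0.3 0.7 [-0.35  0.36 -0.14  1.59  0.05  1.19  2.37]
3.141592653589793 0.3 1.45 [-1.19  0.55  1.12  1.64 -0.51  1.28 -2.64]
[-1.27  0.42 -0.05  1.42  0.02  1.31 -0.08]
```

Run:
```python
from h import *
def st(l):
    s=sense();print(l,round(s["time_s"],2),s["position"].round(4),s["wrist_force"].round(1),s["ft_torque"].round(2),round(s["finger_gap"],4),round(s["gripper_force"],1))
move_l([.22,.638,.34]);movep([*C,.30],R(A0));st("above")
p,d=camera("top");W=cloud("top",d);cv2.imwrite("pics/top1.png",p[:,:,::-1])
print(move_l([*C,.206],feed=.1,until_force=10));st("down")
command_gripper(0.0,60);st("grip")
```

```text
above 2.76 [0.5795 0.2396 0.2998] [-0.2 -0.7  0.2] [ 0.05 -0.   -0.02] 0.0853 0.0
False
down 3.9 [0.5805 0.2381 0.2067] [-0.3  0.4  0.1] [-0.03  0.02 -0.03] 0.0856 0.0
grip 4.47 [0.5796 0.2388 0.2064] [-2.9  1.6  3.7] [ 0.12  0.44 -0.07] 0.0248 60.7
```

The grip is good: a 25 mm gap with a small side force. Next I'll lift to the top stop.

```bash
cat >> h.py <<'E'
def st(l):
    s=sense();print(l,round(s["time_s"],2),s["position"].round(4),s["wrist_force"].round(1),s["ft_torque"].round(2),round(s["finger_gap"],4),round(s["gripper_force"],1))
E
python3 - <<'E'
from h import *
command_gripper(0.0,90);st("g")
p=sense()["position"];z0=p[2]
move_l([*C,z0+.05],feed=.08);st("mid")
print(move_l([*C,z0+.095],feed=.03,until_force=18));st("top")
print(sense()["position"][2]-z0)
E
```

```text
g 4.69 [0.5797 0.2387 0.2065] [-2.9  1.8  6.1] [ 0.28  0.73 -0.06] 0.0247 89.4
mid 5.47 [0.5796 0.2386 0.2567] [-1.4  6.1 -4.2] [ 0.88  0.27 -0.09] 0.0247 90.2
True
top 6.8 [0.5793 0.2389 0.2958] [ 2.5  1.  -3.9] [ 0.09 -0.87 -0.02] 0.025 93.1
0.08928532349010315
```

At the stop (89 mm). Now I'll turn in small steps while watching the torque.

Run:
```python
from h import *
z=.2945
for t in np.r_[.1,.2,np.arange(.25,1.42,.04)]:
    movep([*C,z],R(A0+t)); s=sense()
    print(round(t,2),round(s["time_s"],2),s["wrist_force"].round(1),s["ft_torque"].round(3),s["position"].round(4))
    if abs(s["ft_torque"][2])>.38: break
    if s["time_s"]>25: break
```

```text
0.1 7.05 [ 0.3  4.7 -5.9] [0.855 0.024 0.221] [0.5795 0.2386 0.2941]
0.2 7.3 [-0.7  5.1 -7. ] [ 1.034 -0.     0.109] [0.5795 0.2385 0.2939]
0.25 7.55 [-1.1  4.6 -7.4] [ 1.006 -0.016  0.192] [0.5795 0.2386 0.294 ]
0.29 7.8 [-0.7  5.4 -6.6] [ 1.015 -0.032  0.191] [0.5796 0.2385 0.294 ]
0.33 8.05 [-0.8  5.1 -6.7] [ 0.987 -0.028  0.213] [0.5796 0.2386 0.294 ]
0.37 8.3 [-1.2  4.3 -6.4] [1.038 0.033 0.182] [0.5796 0.2386 0.294 ]
0.41 8.55 [-0.4  4.8 -5.8] [ 1.043 -0.046  0.224] [0.5796 0.2386 0.294 ]
0.45 8.8 [-1.   5.3 -8.1] [ 1.016 -0.042  0.245] [0.5796 0.2386 0.294 ]
0.49 9.05 [-0.5  5.6 -7.7] [ 1.021 -0.025  0.142] [0.5796 0.2385 0.294 ]
0.53 9.3 [-0.5  4.8 -6.2] [ 0.984 -0.044  0.209] [0.5796 0.2385 0.294 ]
0.57 9.55 [-0.8  4.6 -7.1] [ 1.046 -0.009  0.22 ] [0.5796 0.2385 0.294 ]
0.61 9.8 [-0.2  5.4 -6.5] [ 1.045 -0.059  0.191] [0.5796 0.2385 0.294 ]
0.65 10.05 [-0.2  5.5 -7.5] [ 1.048 -0.053  0.194] [0.5796 0.2385 0.294 ]
0.69 10.3 [-0.1  4.6 -6.9] [ 1.078 -0.039  0.091] [0.5796 0.2385 0.294 ]
0.73 10.55 [ 0.4  5.5 -6.4] [ 1.051 -0.072  0.362] [0.5797 0.2386 0.294 ]
0.77 10.8 [-0.6  4.9 -7.2] [ 1.044 -0.114  0.342] [0.5796 0.2386 0.294 ]
0.81 11.05 [-0.2  4.8 -6.6] [ 1.061 -0.04   0.381] [0.5796 0.2386 0.294 ]
```

Torque dips at 0.69 rad, then steps up to 0.36, which looks like the far bevel. I'll back off to 0.72, look, and test by lowering gently.

Run:
```python
from h import *
z=.2945
p1,_=camera("scene")
for t in(.77,.72):
    movep([*C,z],R(A0+t));st(t)
p2,_=camera("scene")
f=lambda p:cv2.resize(p[130:240,290:390,::-1],(400,440),interpolation=2)
cv2.imwrite("pics/c2.png",np.hstack([f(p1),f(p2)]))
```

```text
0.77 11.35 [0.5797 0.2389 0.294 ] [-0.2  5.6 -6.9] [ 1.05 -0.12  0.68] 0.0246 92.8
0.72 11.6 [0.5797 0.2388 0.2941] [-1.   5.1 -7.2] [ 1.09 -0.06  0.82] 0.0244 92.9
```

View pics/c2.png

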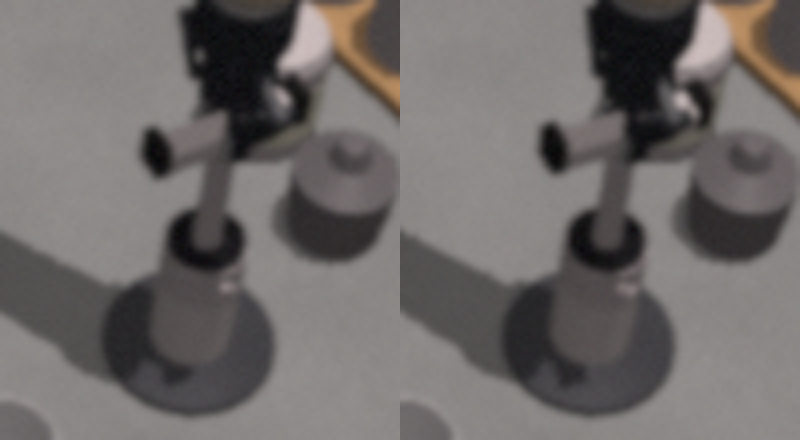

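The bright button shows at the right edge of the collar, (628,288) in the crop, and turning back is resisted. I'll lower gently to test the lock.

Run:
```python
from h import *
movep([*C,.2945],R(A0+.76));st("t.76")
print(move_l([*C,.276],feed=.02,until_force=14));st("low")
```

```text
t.76 11.9 [0.5797 0.2386 0.2942] [-1.1  5.1 -8.1] [ 1.11 -0.01  0.49] 0.0247 92.7
True
low 12.45 [0.5796 0.2389 0.2877] [-0.8 -0.6  4.7] [-0.15  0.    0.27] 0.0246 94.2
```

Support begins at mast ≈ 0.081, so the rod is hanging on the button. I'll release and retreat.

Run:
```python
from h import *
command_gripper(0.05,20);st("rel")
command_gripper(0.085);move_l([*C,.40],feed=.15);st("up")
movep([.42,.42,.42],R(A0+.76));st("away")
p,d=camera("scene");W=cloud("scene",d)
b=W[(np.hypot(W[...,0]-.58,W[...,1]-.238)<.09)&(W[...,2]>.17)&(W[...,2]<.33)];print(len(b))
Wt=cloud("top",camera("top")[1])
for w in(W,Wt):print(barfit(w,C,.26,.32))
cv2.imwrite("pics/c3.png",cv2.resize(p[130:240,290:410,::-1],(720,600),interpolation=2))
```

```text
rel 12.82 [0.5779 0.2408 0.2849] [-0.3  0.6  0. ] [ 0.01 -0.03  0.01] 0.0502 0.0
up 14.18 [0.5795 0.238  0.3988] [ 0.   0.2 -0.2] [0.03 0.01 0.01] 0.0849 0.0
away 15.13 [0.4215 0.4184 0.4196] [ 0.5 -0.6 -0.4] [-0.02 -0.02  0.04] 0.085 0.0
619
(483, (578.8880615234375, 235.66488647460938), (138.22935485839844, 31.510597229003906), np.float64(0.2932652369364821), np.float64(1.3764172092478775))
(494, (581.1975708007812, 238.23602294921875), (141.47512817382812, 29.78656768798828), np.float64(0.2933528437954398), np.float64(1.374622125492487))
```

View pics/c3.png

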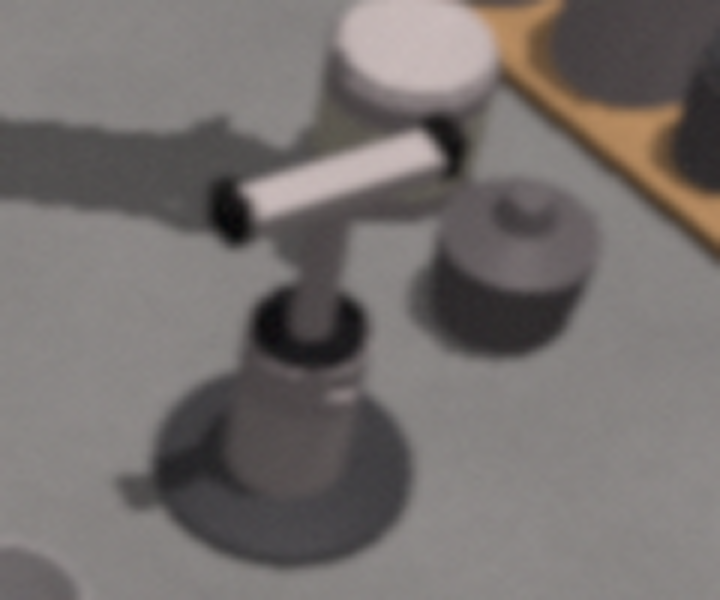

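The bar top is at 0.2933, the same as the twin. I'll measure how far the button sticks out from depth and compare it with the twin's button.

Run:
```python
from h import *
fr=[camera("scene") for _ in range(8)]
d=np.median([f[1] for f in fr],0);p=np.mean([f[0] for f in fr],0);W=cloud("scene",d)
for nm,c in(("low",(.579,.237)),("twin",(.579,-.154))):
    m=(np.hypot(W[...,0]-c[0],W[...,1]-c[1])<.055)&(W[...,2]>.10)&(W[...,2]<.156)
    Q=W[m];r=np.hypot(Q[:,0]-c[0],Q[:,1]-c[1]);a=np.arctan2(Q[:,1]-c[1],Q[:,0]-c[0])
    print(nm,"median r",np.median(r).round(4))
    k=np.argsort(-r)[:12]
    for i in k: print(r[i].round(4),a[i].round(2),Q[i,2].round(3))
f=lambda v,u:cv2.resize(p[v:v+60,u:u+40,::-1],(400,600),interpolation=cv2.INTER_CUBIC)
cv2.imwrite("pics/c4.png",np.hstack([f(170,320),f(225,222)]))
```

```text
low median r 0.033
0.0379 -0.95 0.117
0.0378 -0.24 0.122
0.0373 -1.15 0.151
0.037 1.49 0.149
0.0367 -1.33 0.139
0.0367 -0.33 0.122
0.0366 -1.16 0.116
0.0366 -0.24 0.126
0.0366 -1.27 0.152
0.0366 -0.91 0.133
0.0366 1.76 0.151
0.0366 -1.37 0.149
twin median r 0.0327
0.0438 -0.17 0.126
0.0437 -0.25 0.122
0.0432 -0.24 0.127
0.0431 -0.18 0.119
0.0431 -0.32 0.123
0.0429 -0.09 0.122
0.0413 -0.3 0.126
0.0409 -0.14 0.126
0.0404 -0.21 0.128
0.0388 -0.28 0.127
0.038 -0.11 0.127
0.0376 -0.18 0.129[ WARN:0@4.398] global loadsave.cpp:1063 imwrite_ Unsupported depth image for selected encoder is fallbacked to CV_8U.
```

View pics/c4.png

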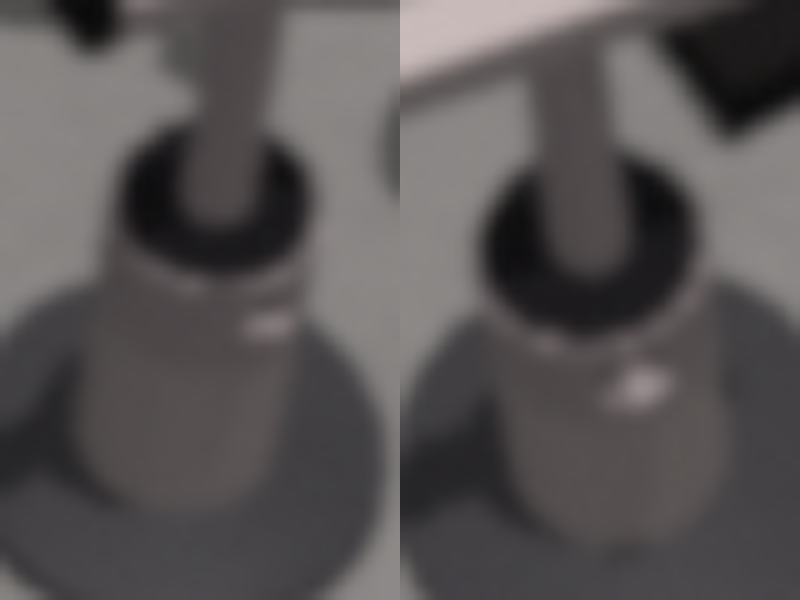

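The low button is only about 2 mm proud, against 8 mm on the twin, so it isn't fully clicked. I'll re-grip, lift and turn in small steps, measuring the protrusion directly by depth.

```bash
cat >> h.py <<'E'
def prot(n=4):
    d=np.median([camera("scene")[1] for _ in range(n)],0);W=cloud("scene",d);c=(.579,.237)
    r=np.hypot(W[...,0]-c[0],W[...,1]-c[1]);a=np.arctan2(W[...,1]-c[1],W[...,0]-c[0])
    m=(r<.055)&(W[...,2]>.112)&(W[...,2]<.135)&(a>-.6)&(a<.4)
    k=np.argsort(-r[m])[:5];return r[m][k].mean().round(4),a[m][k].mean().round(2)
E
python3 - <<'E'
from h import *
print(prot())
movep([*C,.38],R(A0+.76));move_l([*C,.288],feed=.12,until_force=12);st("d")
command_gripper(0.0,90);st("g")
move_l([*C,.2945],feed=.05);st("top");print(prot())
for t in(.80,.84,.88):
    movep([*C,.2945],R(A0+t));s=sense();print(t,round(s["time_s"],2),s["wrist_force"].round(1),s["ft_torque"].round(2),prot())
E
```

```text
(np.float64(0.0365), np.float64(-0.27))
d 17.72 [0.5804 0.2383 0.2889] [ 0.6 -0.1  0.5] [-0.02  0.   -0.05] 0.0851 0.0
g 18.29 [0.5795 0.2382 0.2885] [-3.7  0.6  2.7] [-0.03  0.62  0.22] 0.0243 88.5
top 18.57 [0.5795 0.2382 0.2939] [-1.8  1.  -3.8] [0.16 0.23 0.19] 0.025 90.8
(np.float64(0.0366), np.float64(-0.25))
0.8 19.02 [-2.1  1.2 -6.6] [0.25 0.27 0.42] (np.float64(0.0382), np.float64(-0.26))
0.84 19.48 [-1.1  1.4 -8.8] [0.36 0.42 0.43] (np.float64(0.0406), np.float64(-0.14))
0.88 19.93 [-3.6  1.3 -8.1] [0.3  0.65 0.41] (np.float64(0.0418), np.float64(-0.11))
```

Protrusion is growing: 36.5 → 41.8 mm radius. We were short of the middle, so I'll go on.

Run:
```python
from h import *
last=0
for t in(.92,.96,1.0,1.04,1.08):
    movep([*C,.2945],R(A0+t));s=sense();q=prot();print(t,round(s["time_s"],2),s["ft_torque"].round(2),q)
    if s["ft_torque"][2]<-.3 or q[0]<last-.001: break
    last=q[0]
```

```text
0.92 20.38 [0.34 0.89 0.18] (np.float64(0.0418), np.float64(-0.06))
0.96 20.82 [0.3  1.01 0.2 ] (np.float64(0.041), np.float64(0.0))
1.0 21.27 [0.3  1.11 0.12] (np.float64(0.0415), np.float64(-0.02))
1.04 21.73 [ 0.27  1.13 -0.  ] (np.float64(0.0412), np.float64(0.09))
1.08 22.18 [ 0.29  1.09 -0.34] (np.float64(0.041), np.float64(0.06))
```

The button is fully out from 0.88 to about 1.05, and the stiff side begins at 1.08. I'll go back to 0.98, set the rod down on the button and let go.

Run:
```python
from h import *
movep([*C,.2945],R(A0+.98));st("mid")
print(move_l([*C,.276],feed=.02,until_force=14));st("low")
command_gripper(0.05,20);command_gripper(0.085);move_l([*C,.40],feed=.15)
movep([.42,.42,.42],R(A0+.98));st("away")
print(prot(8));p,d=camera("scene");dt=camera("top")
for n,x in(("scene",d),("top",dt[1])):print(barfit(cloud(n,x),C,.26,.32))
f=lambda v,u:cv2.resize(p[v:v+75,u:u+50,::-1],(400,600),interpolation=cv2.INTER_CUBIC)
cv2.imwrite("pics/c5.png",np.hstack([f(160,315),f(215,217)]))
```

```text
mid 22.62 [0.5799 0.238  0.2944] [-4.8  1.2 -5.5] [ 0.32  1.17 -0.15] 0.0243 90.5
True
low 23.12 [0.5797 0.238  0.2889] [-1.3 -1.2  4.8] [-0.07  0.28 -0.1 ] 0.0245 91.9
away 25.81 [0.4215 0.4184 0.4196] [ 0.2 -0.8  0. ] [ 0.    0.01 -0.02] 0.0854 0.0
(np.float64(0.0417), np.float64(0.0))
(470, (577.9432983398438, 236.60440063476562), (29.86149787902832, 142.7365264892578), np.float64(0.293921019427379), np.float64(1.593425213504405))
(501, (580.844482421875, 238.4056854248047), (29.21405792236328, 140.37986755371094), np.float64(0.2931241268614919), np.float64(1.5846010288953238))
```

View pics/c5.png

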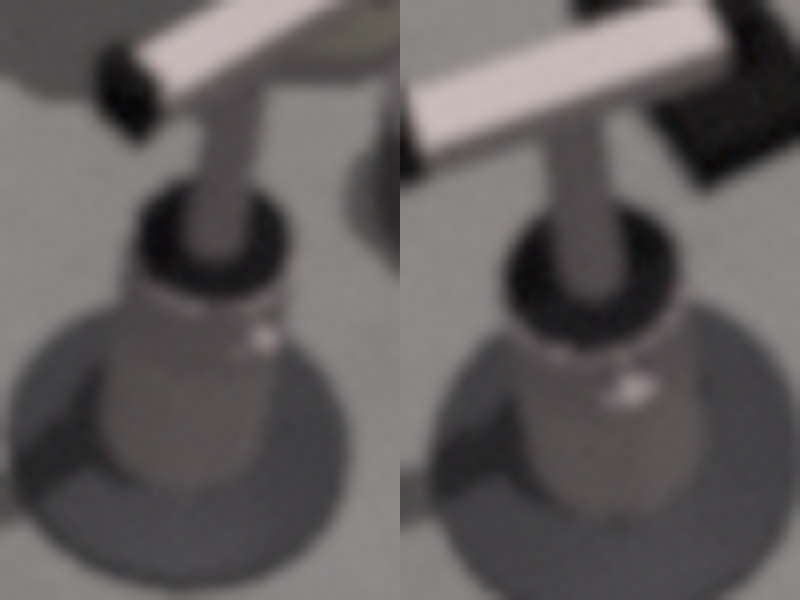

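The low stand's button now stands proud at (265,338), just as on the twin at (632,388), and the bar is at the twin's height. I'm handing in.

```bash
python3 -c "
from rig import *
print(finish_job())"
```

```text
the job is handed in; nothing more can be done
None
```

I raised the low stand and locked it at the twin's height, with its button proud of the collar like the twin's and the arm clear, and handed the job in at about 26 s; the judge returned no verdict, and I did not re-measure the loose items.

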